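# Re-order the valve blocks on a shipping skid and wedge the row tight

### The job

The three aluminium valve blocks on the timber shipping skid are packed in the wrong order: re-pack them in one straight row along the skid with the largest against the headboard, the middle-sized one in the middle and the smallest last; the bench mat has room to park a block on the way. Then push the wooden wedge, thin end first, from the side where it is wide, into the gap between the smallest block and the slanted tail cleat until the whole row is tight against the headboard, and let go. Leave the bearing on the mat and the white filter where they are.

Things in the scene. Friction and masses are not known exactly. Their poses are not given: they have to be found in the camera images.
- skid: Fixed timber skid, row along its y, centred on x=0. Origin: centre of underside, bench level. Board 150x260 mm, top at z=28. Headboard at +y: inner face y=+100, 72 high. Slanted tail cleat at -y, 36 high: inner face from (x-30,y-111) to (x+30,y-93), so the wedge gap is wide at the front (-x) and narrows to +x. Block centres when tight: y=+72,+16,-40; at the start, loose: +65,+2,-61. No side walls.
- large: Largest aluminium valve block: 66 mm (x, across the row) by 56 (y, along the row) by 74 high, three brass plugs on top (4 mm proud), 0.75 kg. Origin: centre of the underside, z up. At the start it is second or third from the headboard.
- middle: Middle valve block: 54 mm (x, across the row) by 56 (y, along the row) by 64 high, two brass plugs on top (4 mm proud), 0.5 kg. Origin: centre of the underside, z up. At the start it is second or third from the headboard.
- small: Smallest valve block: 42 mm (x, across the row) by 56 (y, along the row) by 54 high, one brass plug on top (4 mm proud), 0.35 kg. Origin: centre of the underside, z up. At the start it stands next to the headboard.
- wedge: Pale wood wedge, 145 mm long (x), 45 high, 0.14 kg. Origin: underside, mid-length, mid-butt. Butt x -72.5 to -27.5, y -23 to +23; nose tapers on its -y side only (slope 0.3) to 16 mm at x +72.5. Used lying on the board, axes parallel to the skid's, moving to skid +x, straight +y side along the block; it pushes the row up (10 to 25 N) and jams with its origin near skid x -12, y -91, butt outside.
- mat: Black rubber bench mat, fixed, 220 mm (x) by 260 mm (y), 3 mm thick. Origin: centre of the underside. At the start the wedge lies on its +y half (near x 0, y +72, pointing to the mat's +x within 0.6 rad) and the bearing near x +73, y -95; around x -35, y -60 it is free.
- bearing: Bystander: steel roller bearing lying on the mat, 60 mm diameter, 19 mm high. Origin: centre of the underside.
- filter: Bystander: white spin-on oil filter standing on the bench behind the work, 62 mm diameter, 80 mm high. Origin: centre of the underside.
There are look-alikes about, which are no part of the job. Leave any red look-alike of the small alone.

How it is judged:
By the outcome, as a careful person would: the job done as asked, in the order asked, and still so for the second after the job is handed in, with the robot touching nothing.
It also fails if it takes over 128 s, if anything falls off the work surface, if the arm or the gripper's body presses on something with over 40 N, if the wrist force passes 120 N, or if a joint passes its speed limit or range.

### The arm

A 6-joint arm with a two-finger parallel gripper is mounted at the origin on the work surface. World frame = base frame: x ahead of the robot, y to its left, z up, the work surface at z = 0. Lengths are in m, angles in degrees, forces in N, time in s.
With the tool pointing down it reaches from about 0.4 to 0.825 m from the base axis. Payload 7 kg.
Tool frame: the origin (TCP) lies between the finger pads; the fingertips stand 19 mm ahead of it and the grasp point (between the pads) is the TCP; z points along the fingers, y is the line along which they close (so a half turn about z gives the same grasp; the last joint's range is limited). The gripper opens to 88 mm and grips with 3 to 60 N. Pads are 19 mm wide; open, the fingers measure 130 mm over their backs; the gripper's body (78 mm by 193 mm) begins 47 mm behind the grasp point.
Start: joints at [16.507, 20.546, 0.682, 0, -70.136, -16.507], TCP at [0.675, -0, 0.246] pointing down, gripper open.
Joint ranges: [-176.03, 176.03], [-82.01, 121.73], [-58.28, 71.71], [-173.87, 95.51], [-174.79, -0.11], [-173.66, 173.66]. Speed limits (degrees/s): [136.94, 136.94, 172.46, 180, 180, 180].

### API

Orientations are given as [roll, pitch, yaw] about the fixed x, y, z axes, in that order (R = Rz(yaw) Ry(pitch) Rx(roll)).
In Python, from plant import get_obs, snapshot, close_job, spot_in, spot_point gives the robot as it stands.
- The arm moves only by the tool play_rows, never from a script. Its argument "plan" is a list of rows, each a list of 6 numbers: the shift along the tool's x, y, z in cm, then the turn, a rotation vector about the tool's x, y, z in degrees. A call has 1 to 20 rows; each row shifts and turns the commanded pose from where the row before left it, along the tool's axes as they then stand; what a row does not reach is not made up. A row lasts 1/12 s, in which the tool goes at most 41.7 mm and 7.16 degrees, less where a joint would pass 70% of its speed; a pose out of reach is approached as far as the arm can. A call is refused whole if a number of a shift passes 4.17 or a number of a turn 7.16, either way. A call with a gripper value outside its range is refused whole. "grip" is the finger opening in cm, from 0 to 8.76, set as the call begins (left out, the last holds). The fingers move at their own pace and stop on an object; the grip force is fixed at half the most. Time passes only in rows, so rows that do not move let the fingers close. It gives the time, the measured TCP pose, the force, the opening and the grip force at its end, in the units of the state.
- get_obs(): the state, without advancing time (a new reading comes with each control period).
- snapshot(name): name is "scene" or "side" or "wrist"; returns a dict with "frame" (420x560x3 uint8, red, green, blue), "fx", "fy", "cx", "cy" (pixels), "position" and "attitude" of the camera in the world. Camera axes: x right, y down, z forward; pixel columns grow to the right and rows downward; lengths in m; the calibration is good to about 2 mm. A picture is of the moment at which its call begins. There is no depth.
- close_job(): hands the job in; it is judged then, once.
Trained networks look in the newest picture that a camera, given by its name, has taken for a name from the list of things; names that differ only in an ending like _2 or _b are one class to them, and where a whole thing is asked for, a point or a joint stands for the part that bears it (a point fixed in the world has none). Each returns a list of dicts, best first, with "score" (0 to 1); they miss things now and then, are a little off and sometimes report something else, mostly with a low value. They report only what shows in the picture. A call takes as long as a camera call. They do not tell look-alikes from the thing itself.
- spot_in(camera, thing): "position" ([x, y, z] in m, in world coordinates, good to about 4 mm: the middle of the surface that is visible of it).
- spot_point(camera, thing): "position" ([x, y, z] in m, in world coordinates, good to about 4 mm: a listed point, or the origin of a listed thing).
The state is a dict: "clock": time; "joint_pos": joint angles; "qvel": joint speeds; "tau": joint torques, N m; "tool_pos": TCP position; "orientation": TCP orientation; "force": force on the tool from outside, world axes, zero at the start; "moment": the same for the moment, N m; "opening": finger opening in m; "gripper_force": force on a finger pad.
Only numpy, scipy, OpenCV 4.12 (cv2) and the standard library are available. Lean on these libraries where they do the work, as an engineer would, in place of code of your own. Each camera call takes 0.05 s, during which the arm holds its last target. There are 200 camera calls.

## Working session

There is one attempt and no reset: what is moved stays moved. The work goes in short steps, Python scripts to look and compute and a tool call to move; the robot and the scene stay as the last step left them, time stands still between calls to the robot, and variables do not carry over. Pictures are saved under pics/ and viewed, at most 14 in all, crops included, and the job is handed in when it is done.

Besides the shell and the picture viewer there is one more tool, called after "Call:" by a JSON object that holds its "fn" and its "kwargs", one argument or row to a line. play_rows: Moves the arm, as the interface text tells. Its arguments: {"type":"object","properties":{"plan":{"type":"array","items":{"type":"array","items":{"type":"number"}}},"grip":{"type":"number"}},"required":["plan"]}

```bash
mkdir -p pics; ls
cat > h.py <<'E'
import numpy as np, cv2
from plant import *
from scipy.spatial.transform import Rotation as R
def snap(c,fn=None):
    s=snapshot(c)
    if fn: cv2.imwrite('pics/'+fn,s['frame'][:,:,::-1])
    return s
E
python3 - <<'E'
from h import *
for c in ['scene','side']:
    s=snap(c,c+'1.png'); print(c,s['fx'],s['cx'],s['cy'],s['position'],s['attitude'])
    for t in ['skid','large','middle','small','wedge','mat','bearing','filter']:
        print(t,[(np.round(d['position'],3).tolist(),round(d['score'],2)) for d in spot_point(c,t)[:3]])
print(get_obs())
E
```

```text
pics
scene 488.20314380376794 276.27893591509815 205.43012068452725 [1.06819911 0.79336492 0.76897063] [-128.12587003   -0.91875319  146.73086555]
skid [([0.557, 0.172, 0.001], 0.83)]
large [([0.557, 0.171, 0.027], 0.85)]
middle [([0.545, 0.115, 0.03], 0.97)]
small [([0.356, 0.264, -0.006], 0.87), ([0.568, 0.236, 0.027], 0.7), ([0.422, 0.373, 0.006], 0.62)]
wedge [([0.562, -0.142, 0.005], 0.76)]
mat [([0.561, -0.21, -0.002], 0.73)]
bearing [([0.635, -0.298, -0.0], 0.84)]
filter [([0.733, 0.021, 0.001], 0.87)]
side 391.62591347648015 282.7903105851342 206.56424992656756 [ 0.26087996 -0.48261873  0.53107046] [-127.36460246   -0.9874157   -29.54086356]
skid [([0.555, 0.172, -0.0], 0.65)]
large [([0.56, 0.169, 0.025], 0.6)]
middle [([0.548, 0.113, 0.025], 0.65)]
small [([0.42, 0.375, 0.002], 0.88), ([0.359, 0.271, 0.003], 0.69)]
wedge [([0.563, -0.142, 0.001], 0.89), ([0.546, 0.112, 0.026], 0.49)]
mat [([0.565, -0.211, 0.001], 0.79)]
bearing [([0.636, -0.297, 0.003], 0.68)]
filter [([0.734, 0.017, 0.002], 0.59)]
{'clock': 0.9, 'joint_pos': array([ 1.65072401e+01,  2.05439233e+01,  6.81803763e-01, -1.79861033e-03,
       -7.01335952e+01, -1.65067676e+01]), 'qvel': array([ 0.03899192,  0.04343895, -0.08133081, -0.06954558,  0.05837599,
        0.026851  ]), 'tau': array([ 1.20217184e-03, -5.82355893e+01,  2.93299681e+01,  7.00256735e+00,
        1.25993739e-02,  7.31535408e-06]), 'tool_pos': array([ 6.74984081e-01, -1.86110328e-06,  2.45581926e-01]), 'orientation': array([-1.79996372e+02,  2.83946216e-03, -9.00001386e+01]), 'force': array([ 0.66016622,  0.30378705, -0.37595752]), 'moment': array([-0.01787439,  0.00377782,  0.03177277]), 'gripper_force': 0.0, 'opening': 0.08802426997859102}
```

View pics/scene1.png

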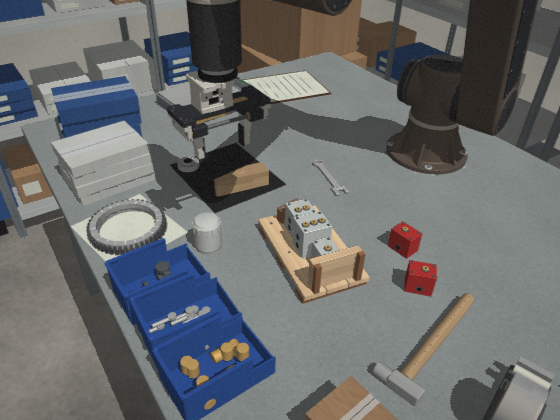

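View pics/side1.png

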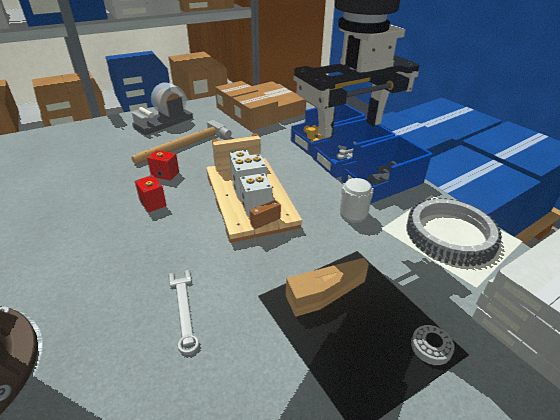

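Scene: skid around (315,255), with the small block next to the headboard (325,248), large next (312,225), middle by the cleat (300,212). Wedge is at (243,180), bearing (187,163), filter (206,232). Candidates for small: the silver block with one plug at scene (325,248), and two red cubes at (405,238) and (420,278). The silver one on the skid is mine. I'll check it in a wrist close-up.

Call:
{"fn": "play_rows", "kwargs": {
  "plan": [
    [-2.9,2,-1.2,0,0,0],
    [-2.9,2,-1.2,0,0,0],
    [-2.9,2,-1.2,0,0,0],
    [-2.9,2,-1.2,0,0,0],
    [-2.9,2,-1.2,0,0,0],
    [-2.9,2,-1.2,0,0,0],
    [0,0,0,0,0,5],
    [0,0,0,0,0,5],
    [0,0,0,0,0,0],
    [0,0,0,0,0,0]
  ],
  "grip": 8.76
}}

```text
clock: 1.73
tool_pos: [0.5549, 0.1741, 0.3177]
orientation: [-180.0, 0.0, -99.8]
force: [-0.5, 0.3, -0.6]
opening: 0.088
gripper_force: 0.0
```

Run:
```python
from h import *
s=snap('wrist','w1.png'); print(s['fx'],s['cx'],s['cy'],s['position'],s['attitude'])
for t in ['skid','large','middle','small']:
    print(t,[(np.round(d['position'],3).tolist(),round(d['score'],2)) for d in spot_point('wrist',t)[:3]])
o=get_obs();print(o['tool_pos'],o['orientation'])
```

```text
368.8862729965145 279.03984296950495 212.449678181281 [0.54364332 0.10268676 0.45692587] [1.64426173e+02 5.80378073e-02 1.70094750e+02]
skid [([0.73, 0.024, -0.002], 0.17)]
large [([0.557, 0.171, 0.029], 0.74)]
middle [([0.546, 0.111, 0.025], 0.77)]
small [([0.57, 0.238, 0.028], 0.89), ([0.364, 0.271, -0.002], 0.58)]
[0.55516507 0.17354834 0.31727941] [ 1.79981131e+02 -2.27558380e-02 -9.99712267e+01]
```

View pics/w1.png

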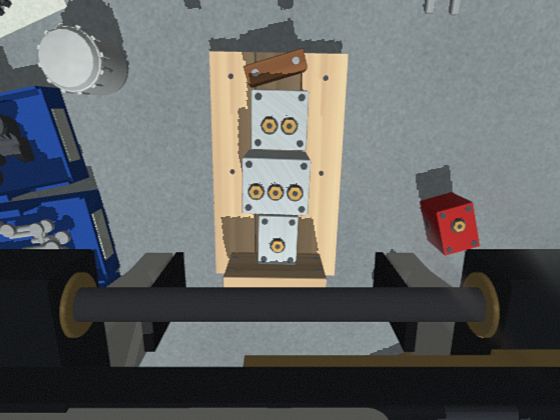

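Wrist view: skid spans (209,53) to (335,276). Middle's plugs are at (269,125)/(289,125), large's at (256/275/295,192), and the silver single-plug small at (277,246) by the headboard. The red cube at (458,225) is the decoy. Choice confirmed.

```bash
cat >> h.py <<'E'
def ray(s,u,v,z):
    M=R.from_euler('xyz',s['attitude'],degrees=True).as_matrix()
    d=M@np.array([(u-s['cx'])/s['fx'],(v-s['cy'])/s['fy'],1]); p=np.array(s['position'])
    return p+d*(z-p[2])/d[2]
def delta(target,yaw):
    "shift in tool axes (cm) and turn about tool z (deg), tool pointing down"
    o=get_obs(); Rt=R.from_euler('xyz',o['orientation'],degrees=True)
    d=Rt.inv().apply(np.array(target)-o['tool_pos'])*100
    t=-((yaw-o['orientation'][2]+180)%360-180)
    return np.round(d,2),round(t,1)
E
python3 - <<'E'
from h import *
s=snap('wrist')
L=[(209,53),(217,276),(348,54),(335,276)]
P=[ray(s,u,v,.028)[:2] for u,v in L]
print('corners',np.round(P,4), 'yaw L,R', [np.degrees(np.arctan2(*(-(a-b))))for a,b in((P[1],P[0]),(P[3],P[2]))], np.linalg.norm(P[0]-P[2]))
for n,uv,z in [('mid',[(269,125),(289,125)],.096),('large',[(256,192),(275,192),(295,192)],.106),('small',[(277,246)],.086)]:
    q=[ray(s,u,v,z)[:2] for u,v in uv]; print(n,np.round(q,4),np.round(np.mean(q,0),4))
# block top corners
for n,c,z in [('mid',[(251,90),(306,90),(308,149),(249,150)],.092),('large',[(243,157),(310,159),(308,215),(242,215)],.102),('small',[(258,216),(298,216),(298,263),(257,263)],.082)]:
    q=[ray(s,u,v,z)[:2] for u,v in c]; print(n,np.round(np.mean(q,0),4))
E
```

```text
corners [[0.6081 0.031 ]
 [0.6568 0.2882]
 [0.4608 0.0581]
 [0.5097 0.3142]] yaw L,R [np.float64(-169.25673141162045), np.float64(-169.20613705619883)] 0.1496970356445752
mid [[0.5559 0.1142]
 [0.5371 0.1176]] [0.5465 0.1159]
large [[0.5795 0.174 ]
 [0.5613 0.1773]
 [0.5422 0.1806]] [0.561  0.1773]
small [[0.5707 0.24  ]] [0.5707 0.24  ]
mid [0.5463 0.1117]
large [0.5599 0.1734]
small [0.569  0.2348]
```

Call:
{"fn": "play_rows", "kwargs": {
  "plan": [
    [-3.25,-0.18,0,0,0,0.5],
    [-3.25,-0.17,0,0,0,0],
    [0,0,4,0,0,0],
    [0,0,4,0,0,0],
    [0,0,4,0,0,0],
    [0,0,4,0,0,0],
    [0,0,4,0,0,0],
    [0,0,3,0,0,0],
    [0,0,1.5,0,0,0],
    [0,0,0.6,0,0,0],
    [0,0,0,0,0,0],
    [0,0,0,0,0,0]
  ]
}}

```text
clock: 3.03
tool_pos: [0.5707, 0.2375, 0.0673]
orientation: [-180.0, 0.0, -100.5]
force: [0.5, -0.4, 1.2]
opening: 0.0875
gripper_force: 0.0
```

Call:
{"fn": "play_rows", "kwargs": {
  "plan": [
    [0,0,0,0,0,0],
    [0,0,0,0,0,0],
    [0,0,0,0,0,0],
    [0,0,0,0,0,0],
    [0,0,0,0,0,0],
    [0,0,0,0,0,0],
    [0,0,0,0,0,0],
    [0,0,0,0,0,0]
  ],
  "grip": 2.5
}}

```text
clock: 3.7
tool_pos: [0.5696, 0.2372, 0.0666]
orientation: [180.0, -0.0, -100.5]
force: [-2.3, -0.5, 3.1]
opening: 0.0421
gripper_force: 30.0
```

Call:
{"fn": "play_rows", "kwargs": {
  "plan": [
    [0,0,-2,0,0,0],
    [0,0,-4,0,0,0],
    [0,0,-4,0,0,0],
    [2,-0.2,-2,0,0,0],
    [3.8,-0.38,0,0,0,0],
    [3.8,-0.38,0,0,0,0],
    [3.8,-0.38,0,0,0,0],
    [3.8,-0.38,0,0,0,0],
    [3.8,-0.38,0,0,0,0],
    [3.8,-0.38,0,0,0,0],
    [3.8,-0.38,0,0,0,0],
    [3.8,-0.38,0,0,0,0],
    [3.8,-0.38,0,0,0,0],
    [3.8,-0.38,0,0,0,0],
    [3.8,-0.38,0,0,0,0],
    [3.8,-0.38,0,0,0,0],
    [3,-0.2,0,0,0,0],
    [0,0,0,0,0,0],
    [0,0,0,0,0,0]
  ]
}}

```text
clock: 5.28
tool_pos: [0.5254, -0.2708, 0.1854]
orientation: [179.9, 0.0, -100.7]
force: [-0.4, 0.9, -3.9]
opening: 0.042
gripper_force: 30.0
```

Call:
{"fn": "play_rows", "kwargs": {
  "plan": [
    [0,0,4,0,0,0],
    [0,0,4,0,0,0],
    [0,0,3.5,0,0,0],
    [0,0,1.5,0,0,0],
    [0,0,0.6,0,0,0],
    [0,0,0.4,0,0,0],
    [0,0,0.3,0,0,0],
    [0,0,0,0,0,0],
    [0,0,0,0,0,0]
  ]
}}

```text
clock: 6.03
tool_pos: [0.5275, -0.2692, 0.0449]
orientation: [-179.9, -0.0, -100.5]
force: [-0.1, -0.6, -3.2]
opening: 0.0421
gripper_force: 30.0
```

Call:
{"fn": "play_rows", "kwargs": {
  "plan": [
    [0,0,0,0,0,0],
    [0,0,0,0,0,0],
    [0,0,0,0,0,0],
    [0,0,0,0,0,0],
    [0,0,0,0,0,0]
  ],
  "grip": 6.5
}}

```text
clock: 6.45
tool_pos: [0.5268, -0.2693, 0.044]
orientation: [-180.0, -0.0, -100.5]
force: [-0.4, -0.3, -0.4]
opening: 0.0639
gripper_force: 0.0
```

Call:
{"fn": "play_rows", "kwargs": {
  "plan": [
    [0,0,-4,0,0,0],
    [0,0,-4,0,0,0],
    [0,0,-4,0,0,0],
    [-2.5,0.3,-4,0,0,0],
    [-3.8,0.42,0,0,0,0],
    [-3.8,0.42,0,0,0,0],
    [-3.8,0.42,0,0,0,0],
    [-3.8,0.42,0,0,0,0],
    [-3.8,0.42,0,0,0,0],
    [-3.8,0.42,0,0,0,0],
    [-3.8,0.42,0,0,0,0],
    [-3.8,0.42,0,0,0,0],
    [-3.8,0.42,0,0,0,0],
    [-3.8,0.42,0,0,0,0],
    [-3.8,0.38,0,0,0,0],
    [0,0,0,0,0,0],
    [0,0,0,0,0,0]
  ],
  "grip": 8.76
}}

```text
clock: 7.87
tool_pos: [0.559, 0.1742, 0.1985]
orientation: [180.0, -0.0, -100.3]
force: [0.0, -0.3, -0.5]
opening: 0.0875
gripper_force: 0.0
```

Run:
```python
from h import *
print(delta([.5594,.175,.078],-100.5))
```

```text
(array([-0.09, -0.03, 12.05]), np.float64(0.2))
```

Call:
{"fn": "play_rows", "kwargs": {
  "plan": [
    [-0.1,0,4,0,0,0.2],
    [0,0,4,0,0,0],
    [0,0,2.5,0,0,0],
    [0,0,1.5,0,0,0],
    [0,0,0,0,0,0],
    [0,0,0,0,0,0]
  ]
}}

```text
clock: 8.37
tool_pos: [0.5591, 0.1721, 0.0786]
orientation: [179.9, -0.1, -100.7]
force: [0.5, -0.1, 0.3]
opening: 0.0876
gripper_force: 0.0
```

Call:
{"fn": "play_rows", "kwargs": {
  "plan": [
    [0,0,0,0,0,0],
    [0,0,0,0,0,0],
    [0,0,0,0,0,0],
    [0,0,0,0,0,0],
    [0,0,0,0,0,0],
    [0,0,0,0,0,0]
  ],
  "grip": 5
}}

```text
clock: 8.87
tool_pos: [0.5594, 0.1734, 0.08]
orientation: [-180.0, 0.0, -100.7]
force: [-2.4, -0.0, 6.3]
opening: 0.066
gripper_force: 30.0
```

Call:
{"fn": "play_rows", "kwargs": {
  "plan": [
    [0,0,-1,0,0,-0.2],
    [0,0,-0.5,0,0,0],
    [-1.5,0,0,0,0,0],
    [-2,0,0,0,0,0],
    [-2,0,0,0,0,0],
    [-1.2,0,0,0,0,0],
    [0,0,0,0,0,0],
    [0,0,0.8,0,0,0],
    [0,0,0.5,0,0,0],
    [0,0,0,0,0,0],
    [0,0,0,0,0,0]
  ]
}}

```text
clock: 9.78
tool_pos: [0.571, 0.2387, 0.08]
orientation: [179.9, -0.0, -100.5]
force: [-0.4, -0.7, -6.4]
opening: 0.0661
gripper_force: 30.0
```

```bash
cat >> h.py <<'E'
C=np.array([.559,.173]);Y=np.radians(-10.5)
def sk():
    o=get_obs();d=o['tool_pos'][:2]-C
    ux=np.array([np.cos(Y),np.sin(Y)]);uy=np.array([-np.sin(Y),np.cos(Y)])
    print('tcp skid mm',np.round([d@ux*1e3,d@uy*1e3,o['tool_pos'][2]*1e3],1),'force skid',np.round([o['force'][:2]@ux,o['force'][:2]@uy,o['force'][2]],1),'yaw',round(o['orientation'][2],1))
E
python3 -c "
from h import *
sk()"
```

```text
tcp skid mm [-0.2 66.8 80. ] force skid [-0.3 -0.7 -6.4] yaw -100.5
```

Call:
{"fn": "play_rows", "kwargs": {
  "plan": [
    [-0.2,0,0,0,0,0],
    [-0.2,0,0,0,0,0],
    [0,0,0,0,0,0],
    [0,0,0,0,0,0]
  ]
}}

```text
clock: 10.12
tool_pos: [0.572, 0.2426, 0.0805]
orientation: [180.0, -0.0, -100.5]
force: [-0.1, -2.0, -7.0]
opening: 0.0659
gripper_force: 30.0
```

```bash
python3 -c "
from h import *
sk()"
```

```text
tcp skid mm [ 0.1 70.8 80.5] force skid [ 0.3 -2.  -7. ] yaw -100.5
```

Call:
{"fn": "play_rows", "kwargs": {
  "plan": [
    [-0.1,0,0,0,0,0],
    [0,0,0.1,0,0,0],
    [0,0,0.1,0,0,0],
    [0,0,0,0,0,0]
  ]
}}

```text
clock: 10.45
tool_pos: [0.572, 0.2427, 0.0795]
orientation: [180.0, -0.1, -100.5]
force: [-3.2, -6.7, 1.9]
opening: 0.0656
gripper_force: 30.0
```

```bash
python3 -c "
from h import *
sk()"
```

```text
tcp skid mm [ 0.  70.9 79.5] force skid [-1.9 -7.2  1.9] yaw -100.5
```

Call:
{"fn": "play_rows", "kwargs": {
  "plan": [
    [0,0,0,0,0,0],
    [0,0,0,0,0,0],
    [0,0,0,0,0,0],
    [0,0,0,0,0,0],
    [0,0,-2,0,0,0],
    [0,0,-4,0,0,0],
    [1,0,-2.5,0,0,0],
    [3.5,0,0,0,0,0],
    [3.5,0,0,0,0,0],
    [3.5,0,0,0,0,0],
    [1.9,0,0,0,0,0],
    [0,0,0,0,0,0],
    [0,0,0,0,0,0],
    [0,0,0,0,0,0]
  ],
  "grip": 8.76
}}

```text
clock: 11.62
tool_pos: [0.5486, 0.1127, 0.1643]
orientation: [-179.9, 0.0, -100.5]
force: [-0.1, -0.4, 0.9]
opening: 0.0878
gripper_force: 0.0
```

Run:
```python
from h import *
sk()
s=snap('wrist','w2.png')
```

```text
tcp skid mm [  0.7 -61.2 164.3] force skid [ 0.  -0.4  0.9] yaw -100.5
```

View pics/w2.png

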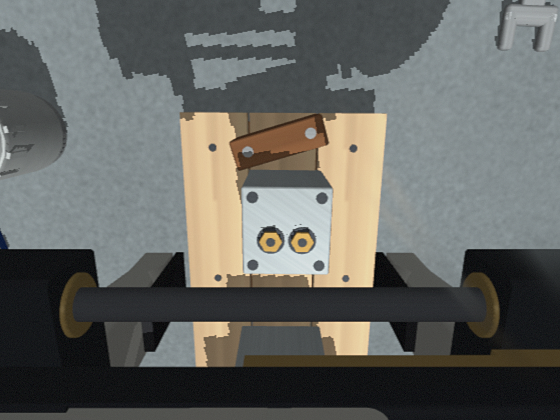

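The middle block sits between the fingers, with its plugs at (270,241) and (301,241). I'm going down on it.

Call:
{"fn": "play_rows", "kwargs": {
  "plan": [
    [0,0,4,0,0,0],
    [0,0,3,0,0,0],
    [0,0,1.6,0,0,0],
    [0,0,0.6,0,0,0],
    [0,0,0,0,0,0],
    [0,0,0,0,0,0]
  ]
}}

```text
clock: 12.17
tool_pos: [0.5487, 0.113, 0.0723]
orientation: [-180.0, -0.0, -100.4]
force: [0.7, -0.1, 0.6]
opening: 0.0874
gripper_force: 0.0
```

Call:
{"fn": "play_rows", "kwargs": {
  "plan": [
    [0,0,0,0,0,0],
    [0,0,0,0,0,0],
    [0,0,0,0,0,0],
    [0,0,0,0,0,0],
    [0,0,0,0,0,0],
    [0,0,0,0,0,0],
    [0,0,0,0,0,0]
  ],
  "grip": 4
}}

```text
clock: 12.75
tool_pos: [0.5472, 0.112, 0.072]
orientation: [179.9, -0.0, -100.5]
force: [-5.3, 1.3, 5.9]
opening: 0.0541
gripper_force: 30.0
```

```bash
python3 -c "
from h import *
sk()"
```

```text
tcp skid mm [ -0.5 -62.1  72. ] force skid [-5.4  0.3  5.9] yaw -100.5
```

Call:
{"fn": "play_rows", "kwargs": {
  "plan": [
    [0,0,-1,0,0,0],
    [0,0,-0.5,0,0,0],
    [-1.5,0,0,0,0,0],
    [-2.2,0,0,0,0,0],
    [-2.2,0,0,0,0,0],
    [-1.5,0,0,0,0,0],
    [0,0,0,0,0,0],
    [0,0,0.8,0,0,0],
    [0,0,0.5,0,0,0],
    [0,0,0,0,0,0],
    [0,0,0,0,0,0]
  ]
}}

```text
clock: 13.67
tool_pos: [0.561, 0.1842, 0.0732]
orientation: [179.9, -0.0, -100.5]
force: [0.0, -0.2, -4.4]
opening: 0.0541
gripper_force: 30.0
```

```bash
python3 -c "
from h import *
sk()"
```

```text
tcp skid mm [-0.  11.3 73.2] force skid [ 0.1 -0.2 -4.4] yaw -100.5
```

Call:
{"fn": "play_rows", "kwargs": {
  "plan": [
    [-0.2,0,0,0,0,0],
    [-0.15,0,0,0,0,0],
    [-0.1,0,0,0,0,0],
    [0,0,0,0,0,0],
    [0,0,0,0,0,0]
  ]
}}

```text
clock: 14.08
tool_pos: [0.5621, 0.1883, 0.0739]
orientation: [180.0, -0.1, -100.5]
force: [2.8, -5.4, -4.2]
opening: 0.0537
gripper_force: 30.0
```

```bash
python3 -c "
from h import *
sk()"
```

```text
tcp skid mm [ 0.3 15.6 73.9] force skid [ 3.7 -4.8 -4.2] yaw -100.5
```

Call:
{"fn": "play_rows", "kwargs": {
  "plan": [
    [0,0,0.1,0,0,0],
    [0,0,0.1,0,0,0],
    [0,0,0,0,0,0]
  ]
}}

```text
clock: 14.33
tool_pos: [0.5619, 0.1883, 0.072]
orientation: [180.0, -0.1, -100.5]
force: [-0.8, -4.5, -1.1]
opening: 0.0543
gripper_force: 30.0
```

Call:
{"fn": "play_rows", "kwargs": {
  "plan": [
    [0,0,0,0,0,0],
    [0,0,0,0,0,0],
    [0,0,0,0,0,0],
    [0,0,-2,0,0,0],
    [0,0,-4,0,0,0],
    [0,0,-4,0,0,0],
    [2,-0.2,-4,0,0,0],
    [3.8,-0.4,-2,0,0,0],
    [3.8,-0.4,-2,0,0,0],
    [3.8,-0.4,-2,0,0,0],
    [3.8,-0.4,-2,0,0,0],
    [3.8,-0.4,0,0,0,0],
    [3.8,-0.4,0,0,0,0],
    [3.8,-0.4,0,0,0,0],
    [3.8,-0.4,0,0,0,0],
    [3.8,-0.4,0,0,0,0],
    [3.8,-0.4,0,0,0,0],
    [3.8,-0.4,0,0,0,0],
    [0,0,0,0,0,0],
    [0,0,0,0,0,0]
  ],
  "grip": 8.76
}}

```text
clock: 16.0
tool_pos: [0.5279, -0.245, 0.2864]
orientation: [-180.0, -0.0, -100.7]
force: [-0.2, 0.6, -0.9]
opening: 0.0875
gripper_force: 0.0
```

Run:
```python
from h import *
s=snap('wrist','w3.png')
for t in ['wedge','small','mat','bearing']:
    print(t,[(np.round(d['position'],3).tolist(),round(d['score'],2)) for d in spot_point('wrist',t)[:3]])
print(delta([.5268,-.2693,.044],-100.5))
```

```text
wedge [([0.554, -0.137, 0.002], 0.96)]
small [([0.529, -0.27, 0.007], 0.63)]
mat [([0.565, -0.204, 0.0], 0.84)]
bearing [([0.635, -0.3, 0.002], 0.82)]
(array([ 2.73, -0.3 , 24.26]), np.float64(0.1))
```

View pics/w3.png

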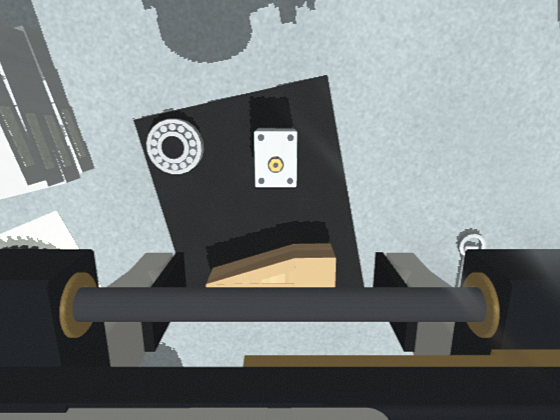

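Small stands upright on the mat at (275,160), square to the tool. The bearing at (174,146) is undisturbed. The wedge's butt edge is at (335,270), pointing left.

Call:
{"fn": "play_rows", "kwargs": {
  "plan": [
    [2.7,-0.3,3,0,0,0],
    [0,0,4,0,0,0],
    [0,0,4,0,0,0],
    [0,0,4,0,0,0],
    [0,0,4,0,0,0],
    [0,0,3,0,0,0],
    [0,0,1.5,0,0,0],
    [0,0,0.8,0,0,0],
    [0,0,0,0,0,0],
    [0,0,0,0,0,0]
  ],
  "grip": 6.5
}}

```text
clock: 17.08
tool_pos: [0.5272, -0.2697, 0.0441]
orientation: [-180.0, -0.0, -100.4]
force: [0.1, -0.3, 0.0]
opening: 0.0651
gripper_force: 0.0
```

Call:
{"fn": "play_rows", "kwargs": {
  "plan": [
    [0,0,0,0,0,0],
    [0,0,0,0,0,0],
    [0,0,0,0,0,0],
    [0,0,0,0,0,0],
    [0,0,0,0,0,0]
  ],
  "grip": 2.5
}}

```text
clock: 17.5
tool_pos: [0.5268, -0.2703, 0.0443]
orientation: [-179.9, -0.0, -100.5]
force: [-0.8, 1.5, 4.5]
opening: 0.0417
gripper_force: 30.0
```

Run:
```python
from h import *
uy=np.array([-np.sin(Y),np.cos(Y)])
sk();print(get_obs()['gripper_force'],delta([*(C-.046*uy),.20],-100.5))
```

```text
tcp skid mm [  49.1 -441.7   44.3] force skid [-1.   1.3  4.5] yaw -100.5
29.987858533859253 (array([-39.57,   4.88, -15.58]), np.float64(0.0))
```

Call:
{"fn": "play_rows", "kwargs": {
  "plan": [
    [0,0,-2,0,0,0],
    [0,0,-4,0,0,0],
    [0,0,-4,0,0,0],
    [0,0,-4,0,0,0],
    [-2,0.25,-1.5,0,0,0],
    [-3.7,0.45,0,0,0,0],
    [-3.7,0.45,0,0,0,0],
    [-3.7,0.45,0,0,0,0],
    [-3.7,0.45,0,0,0,0],
    [-3.7,0.45,0,0,0,0],
    [-3.7,0.45,0,0,0,0],
    [-3.7,0.45,0,0,0,0],
    [-3.7,0.45,0,0,0,0],
    [-3.7,0.45,0,0,0,0],
    [-3.7,0.45,0,0,0,0],
    [-0.6,0.1,0,0,0,0],
    [0,0,0,0,0,0],
    [0,0,0,0,0,0]
  ]
}}

```text
clock: 19.0
tool_pos: [0.55, 0.1282, 0.1977]
orientation: [179.9, -0.1, -100.4]
force: [-0.3, -0.4, -4.0]
opening: 0.042
gripper_force: 30.0
```

Run:
```python
from h import *
uy=np.array([-np.sin(Y),np.cos(Y)])
sk();print(delta([*(C-.046*uy),.0715],-100.5))
```

```text
tcp skid mm [ -0.7 -45.7 197.7] force skid [-0.2 -0.4 -4. ] yaw -100.4
(array([ 0.02, -0.09, 12.62]), np.float64(0.1))
```

Call:
{"fn": "play_rows", "kwargs": {
  "plan": [
    [0,-0.1,4,0,0,0],
    [0,0,4,0,0,0],
    [0,0,3,0,0,0],
    [0,0,1.2,0,0,0],
    [0,0,0.3,0,0,0],
    [-0.2,0,0,0,0,0],
    [-0.2,0,0,0,0,0],
    [-0.1,0,0,0,0,0],
    [0,0,0,0,0,0],
    [0,0,0,0,0,0]
  ]
}}

```text
clock: 19.83
tool_pos: [0.5529, 0.1317, 0.0747]
orientation: [-180.0, -0.0, -100.5]
force: [1.3, -6.7, -6.1]
opening: 0.0415
gripper_force: 30.0
```

Run:
```python
from h import *
sk()
```

```text
tcp skid mm [  1.5 -41.7  74.7] force skid [ 2.5 -6.4 -6.1] yaw -100.5
```

Call:
{"fn": "play_rows", "kwargs": {
  "plan": [
    [0,0,0.25,0,0,0],
    [0,0,0.2,0,0,0],
    [0,0,0.1,0,0,0],
    [0,0,0,0,0,0]
  ]
}}

```text
clock: 20.17
tool_pos: [0.5528, 0.1318, 0.0694]
orientation: [-180.0, -0.0, -100.5]
force: [0.4, -6.6, -4.1]
opening: 0.0415
gripper_force: 30.0
```

Run:
```python
from h import *
sk()
```

```text
tcp skid mm [  1.4 -41.7  69.4] force skid [ 1.6 -6.4 -4.1] yaw -100.5
```

Call:
{"fn": "play_rows", "kwargs": {
  "plan": [
    [0,0,0.1,0,0,0],
    [0,0,0.1,0,0,0],
    [0,0,0,0,0,0]
  ]
}}

```text
clock: 20.42
tool_pos: [0.5528, 0.1318, 0.0692]
orientation: [-179.9, -0.0, -100.5]
force: [-7.0, -6.9, 14.2]
opening: 0.0419
gripper_force: 30.0
```

Call:
{"fn": "play_rows", "kwargs": {
  "plan": [
    [0,0,0,0,0,0],
    [0,0,0,0,0,0],
    [0,0,0,0,0,0],
    [0,0,0,0,0,0],
    [0,0,-2,0,0,0],
    [0,0,-4,0,0,0],
    [0,0,-4,0,0,0],
    [0,0,-4,0,0,0],
    [2,0.2,-4,0,0,0],
    [3.8,0.3,0,0,0,0],
    [3.8,0.3,0,0,0,0],
    [3.8,0.3,0,0,0,0],
    [3.8,0.3,0,0,0,0],
    [3.8,0.3,0,0,0,0],
    [3.8,0.3,0,0,0,0],
    [1.7,0,0,0,0,0]
  ],
  "grip": 7
}}

```text
clock: 21.75
tool_pos: [0.4836, -0.1256, 0.2436]
orientation: [-180.0, -0.0, -100.6]
force: [-0.8, 1.1, 0.1]
opening: 0.0699
gripper_force: 0.0
```

Call:
{"fn": "play_rows", "kwargs": {
  "plan": [
    [0,0,-1,0,0,-7],
    [0,0,-1,0,0,-7],
    [0,0,-1,0,0,-7],
    [0,0,-1,0,0,-7],
    [0,0,-1,0,0,-7],
    [0,0,0,0,0,-7],
    [0,0,0,0,0,-7],
    [0,0,0,0,0,-7],
    [0,0,0,0,0,-7],
    [0,0,0,0,0,-7],
    [0,0,0,0,0,-7],
    [0,0,0,0,0,-7],
    [0,0,0,0,0,-6],
    [0,0,0,0,0,0],
    [0,0,0,0,0,0]
  ]
}}

```text
clock: 23.0
tool_pos: [0.4852, -0.1227, 0.2932]
orientation: [-180.0, -0.0, -10.7]
force: [-0.2, 0.1, 0.2]
opening: 0.0701
gripper_force: 0.0
```

Run:
```python
from h import *
s=snap('wrist','w4.png')
o=get_obs();print(o['tool_pos'],o['orientation'],o['joint_pos'])
for t in ['wedge']:
    print(t,[(np.round(d['position'],3).tolist(),round(d['score'],2)) for d in spot_point('wrist',t)[:3]])
import pickle;pickle.dump({k:s[k] for k in('fx','fy','cx','cy','position','attitude')},open('w4.pkl','wb'))
```

```text
[ 0.48514601 -0.1227254   0.29322689] [-1.79996289e+02 -1.59224324e-02 -1.07104708e+01] [ 8.34174400e+00  2.15919961e+00 -1.64200828e+01  1.78260809e-03
 -7.14044559e+01  7.09472175e+01]
wedge [([0.554, -0.138, 0.002], 0.69)]
```

View pics/w4.png

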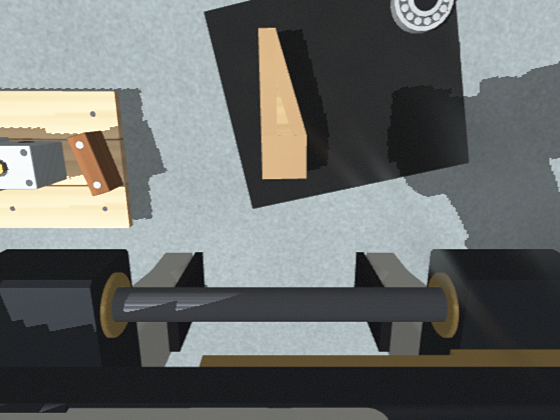

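The wedge's top face has butt corners (262,179) and (307,179), shoulder (306,134), and nose (258,28) to (275,28).

Run:
```python
from h import *
import pickle; s=pickle.load(open('w4.pkl','rb'))
bl,br,sr,nl,nr=[ray(s,u,v,.048)[:2] for u,v in [(262,179),(307,179),(306,134),(258,28),(275,28)]]
print(np.round([bl,br,sr,nl,nr],4))
d=nl-bl; print('len',np.linalg.norm(d),'bw',np.linalg.norm(bl-br),'yaw',np.degrees(np.arctan2(d[1],d[0])), 'yaw butt',np.degrees(np.arctan2(*((bl-br)[[1,0]])))-90)
y=np.arctan2(d[1],d[0]); e=np.array([np.cos(y),np.sin(y)]); b=(bl+br)/2
o=b+.0725*e; print('origin',o); g=b+.020*e; print('grasp',g, delta([*g,.031],np.degrees(y)))
```

```text
[[ 0.4918 -0.1056]
 [ 0.4829 -0.1522]
 [ 0.529  -0.159 ]
 [ 0.6348 -0.1307]
 [ 0.6318 -0.1466]]
len 0.14523818611904754 bw 0.04749612497568012 yaw -9.965688937417642 yaw butt -10.762648357147867
origin [ 0.55874513 -0.14144846]
grasp [ 0.50703727 -0.13236289] (array([ 2.32,  0.54, 26.22]), np.float64(-0.7))
```

Call:
{"fn": "play_rows", "kwargs": {
  "plan": [
    [2.3,0.55,4,0,0,-0.4],
    [0,0,4,0,0,0],
    [0,0,4,0,0,0],
    [0,0,4,0,0,0],
    [0,0,4,0,0,0],
    [0,0,3.5,0,0,0],
    [0,0,2,0,0,0],
    [0,0,0.7,0,0,0],
    [0,0,0,0,0,0],
    [0,0,0,0,0,0]
  ]
}}

```text
clock: 23.93
tool_pos: [0.5052, -0.1314, 0.0359]
orientation: [180.0, -0.0, -10.1]
force: [0.4, 0.1, 0.7]
opening: 0.0698
gripper_force: 0.0
```

Call:
{"fn": "play_rows", "kwargs": {
  "plan": [
    [0,0,0,0,0,0],
    [0,0,0,0,0,0],
    [0,0,0,0,0,0],
    [0,0,0,0,0,0],
    [0,0,0,0,0,0],
    [0,0,0,0,0,0]
  ],
  "grip": 3
}}

```text
clock: 24.43
tool_pos: [0.5049, -0.1313, 0.0361]
orientation: [-180.0, -0.1, -10.1]
force: [-2.3, 1.7, 7.6]
opening: 0.0457
gripper_force: 30.0
```

Run:
```python
from h import *
o=get_obs();print(o['tool_pos'],o['orientation'])
ux=np.array([np.cos(Y),np.sin(Y)]);uy=np.array([-np.sin(Y),np.cos(Y)])
# wedge start: origin skid (-125,-100) -> tcp x = origin-52.5
for x,y,z in [(-.180,-.100,.24),(-.180,-.100,.060)]:
    t=C+x*ux+y*uy; print(t,np.hypot(*t),delta([*t,z],-10.5))
```

```text
[ 0.5049047  -0.13134533  0.03610104] [-1.79986741e+02 -7.46412883e-02 -1.00881050e+01]
[0.36379056 0.1074769 ] 0.3793347589896632 (array([-18.05, -21.05, -20.41]), np.float64(0.4))
[0.36379056 0.1074769 ] 0.3793347589896632 (array([-18.07, -21.04,  -2.41]), np.float64(0.4))
```

```bash
cat >> h.py <<'E'
ux=np.array([np.cos(Y),np.sin(Y)]);uy=np.array([-np.sin(Y),np.cos(Y)])
def tgt(x,y,z,yaw=-10.5): t=C+(x*ux+y*uy)/1e3; return delta([*t,z/1e3],yaw)
E
python3 -c "
from h import *
print(tgt(-115,-96,160))"
```

```text
(array([-11.56, -21.4 , -12.4 ]), np.float64(0.4))
```

Call:
{"fn": "play_rows", "kwargs": {
  "plan": [
    [0,0,-2,0,0,0.4],
    [0,0,-4,0,0,0],
    [0,0,-4,0,0,0],
    [0,0,-2.4,0,0,0],
    [-1.2,-2.1,0,0,0,0],
    [-1.5,-2.7,0,0,0,0],
    [-1.5,-2.7,0,0,0,0],
    [-1.5,-2.7,0,0,0,0],
    [-1.5,-2.7,0,0,0,0],
    [-1.5,-2.7,0,0,0,0],
    [-1.5,-2.7,0,0,0,0],
    [-1.4,-2.4,0,0,0,0],
    [0,-0.7,0,0,0,0],
    [0,0,0,0,0,0],
    [0,0,0,0,0,0]
  ]
}}

```text
clock: 25.68
tool_pos: [0.4292, 0.1003, 0.1592]
orientation: [180.0, 0.0, -10.4]
force: [-0.4, -0.2, -1.4]
opening: 0.0456
gripper_force: 30.0
```

Run:
```python
from h import *
print(tgt(-115,-96,62)); sk()
s=snap('scene'); f=s['frame'][170:310,230:390,::-1]; cv2.imwrite('pics/s2.png',cv2.resize(f,None,fx=4,fy=4))
```

```text
(array([-0.06,  0.08,  9.72]), np.float64(0.1))
tcp skid mm [-114.4  -95.1  159.2] force skid [-0.4 -0.2 -1.4] yaw -10.4
```

View pics/s2.png

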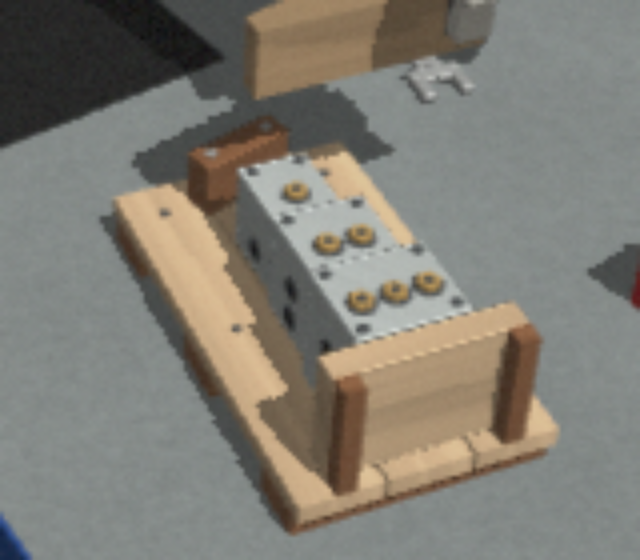

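The row stands in the right order: large (crop 395,290), middle (345,240), small (295,190). The wedge is held above it. Lowering the wedge into the wide side.

Call:
{"fn": "play_rows", "kwargs": {
  "plan": [
    [0,0.1,4,0,0,0],
    [0,0,3,0,0,0],
    [0,0,1.5,0,0,0],
    [0,0,0.8,0,0,0],
    [0,0,0.3,0,0,0],
    [0,0,0,0,0,0],
    [0,0,0,0,0,0]
  ]
}}

```text
clock: 26.32
tool_pos: [0.43, 0.0992, 0.064]
orientation: [-180.0, -0.1, -10.5]
force: [1.0, 0.3, -0.7]
opening: 0.0457
gripper_force: 30.0
```

Run:
```python
from h import *
print(tgt(-90,-96,62)); sk()
```

```text
(array([ 2.34, -0.01,  0.2 ]), np.float64(-0.0))
tcp skid mm [-113.4  -96.1   64. ] force skid [ 0.9  0.4 -0.7] yaw -10.5
```

Call:
{"fn": "play_rows", "kwargs": {
  "plan": [
    [0.5,0,0.15,0,0,0],
    [0.6,0,0,0,0,0],
    [0.6,0,0,0,0,0],
    [0.5,0,0,0,0,0],
    [0,0,0,0,0,0],
    [0,0,0,0,0,0]
  ]
}}

```text
clock: 26.82
tool_pos: [0.4511, 0.095, 0.0617]
orientation: [-180.0, 0.0, -10.5]
force: [-0.8, -0.5, -1.4]
opening: 0.0457
gripper_force: 30.0
```

Run:
```python
from h import *
sk()
```

```text
tcp skid mm [-91.8 -96.3  61.7] force skid [-0.7 -0.6 -1.4] yaw -10.5
```

Call:
{"fn": "play_rows", "kwargs": {
  "plan": [
    [0.4,-0.05,0.05,0,0,0],
    [0.4,-0.1,0,0,0,0],
    [0.4,-0.1,0,0,0,0],
    [0,0,0,0,0,0],
    [0,0,0,0,0,0]
  ]
}}

```text
clock: 27.23
tool_pos: [0.4634, 0.0956, 0.0611]
orientation: [-180.0, -0.0, -10.5]
force: [-0.3, -0.1, -0.4]
opening: 0.0456
gripper_force: 30.0
```

Run:
```python
from h import *
sk()
```

```text
tcp skid mm [-79.9 -93.5  61.1] force skid [-0.3 -0.2 -0.4] yaw -10.5
```

Call:
{"fn": "play_rows", "kwargs": {
  "plan": [
    [0,0,0,0,0,0],
    [0,0,0,0,0,0],
    [0,0,0,0,0,0],
    [0,0,0,0,0,0],
    [0,0,-2,0,0,0],
    [0,0,-3,0,0,0],
    [-2,0,0,0,0,0],
    [-2.2,0,0,0,0,0]
  ],
  "grip": 7
}}

```text
clock: 27.9
tool_pos: [0.423, 0.1039, 0.1126]
orientation: [-179.9, -0.1, -10.6]
force: [-1.6, 0.3, -0.4]
opening: 0.0699
gripper_force: 0.0
```

Call:
{"fn": "play_rows", "kwargs": {
  "plan": [
    [0,0,0,0,0,0],
    [0,0,0,0,0,0],
    [0,0,0,0,0,0],
    [0,0,0,0,0,0],
    [0,0,0,0,0,0],
    [0,0,0,0,0,0],
    [0,0,0,0,0,0],
    [0,0,2.5,0,0,0],
    [0,0,2.5,0,0,0],
    [0,0,0.4,0,0,0],
    [0,0,0,0,0,0],
    [0,0,0,0,0,0]
  ],
  "grip": 0
}}

```text
clock: 28.9
tool_pos: [0.4221, 0.1031, 0.0576]
orientation: [180.0, 0.0, -10.5]
force: [-0.0, -0.1, 0.3]
opening: 0.001
gripper_force: 0.0
```

Run:
```python
from h import *
sk(); print(get_obs()['opening'])
```

```text
tcp skid mm [-121.9  -93.7   57.6] force skid [-0.  -0.1  0.3] yaw -10.5
0.0009620609952864434
```

Call:
{"fn": "play_rows", "kwargs": {
  "plan": [
    [0.5,0,0,0,0,0],
    [0.5,0,0,0,0,0],
    [0.4,0,0,0,0,0],
    [0.3,0,0,0,0,0],
    [0.2,0,0,0,0,0],
    [0.2,0,0,0,0,0],
    [0,0,0,0,0,0]
  ]
}}

```text
clock: 29.48
tool_pos: [0.4424, 0.0993, 0.0573]
orientation: [-180.0, 0.0, -10.5]
force: [-3.0, 2.0, 1.5]
opening: 0.0005
gripper_force: 1.5
```

Call:
{"fn": "play_rows", "kwargs": {
  "plan": [
    [0.15,0,0,0,0,0],
    [0.15,0,0,0,0,0],
    [0,0,0,0,0,0]
  ]
}}

```text
clock: 29.73
tool_pos: [0.4429, 0.0988, 0.057]
orientation: [180.0, 0.2, -10.5]
force: [-18.6, 11.9, 11.4]
opening: 0.0003
gripper_force: 10.2
```

Run:
```python
from h import *
sk()
```

```text
tcp skid mm [-100.7  -94.1   57. ] force skid [-20.5   8.3  11.4] yaw -10.5
```

Call:
{"fn": "play_rows", "kwargs": {
  "plan": [
    [0.1,0,0,0,0,0],
    [0.1,0,0,0,0,0],
    [0,0,0,0,0,0]
  ]
}}

```text
clock: 29.98
tool_pos: [0.4431, 0.0987, 0.0569]
orientation: [179.9, 0.4, -10.5]
force: [-31.5, 19.7, 21.3]
opening: 0.0005
gripper_force: 17.1
```

Run:
```python
from h import *
sk()
s=snap('scene'); f=s['frame'][170:310,230:390,::-1]; cv2.imwrite('pics/s3.png',cv2.resize(f,None,fx=4,fy=4,interpolation=cv2.INTER_CUBIC))
```

```text
tcp skid mm [-100.5  -94.2   56.9] force skid [-34.6  13.6  21.3] yaw -10.5
```

View pics/s3.png

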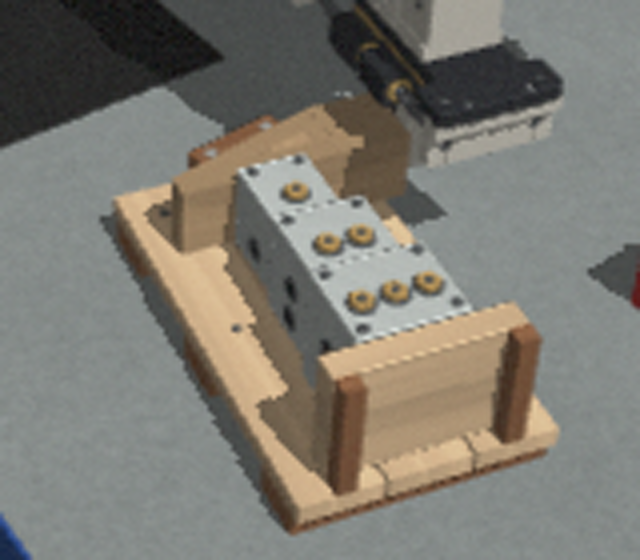

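The wedge sits in the gap along the cleat with its nose past the small block (crop 180,240), and the force is rising with no motion. I'll back off and check where it sits.

Call:
{"fn": "play_rows", "kwargs": {
  "plan": [
    [-0.5,0,0,0,0,0],
    [-1.5,0,0,0,0,0],
    [-3,0,0,0,0,0],
    [0,0,-3,0,0,0],
    [0,0,-4,0,0,0],
    [0,0,-4,0,0,0],
    [0,0,-4,0,0,0],
    [0,0,-4,0,0,0],
    [0,0,0,0,0,0],
    [0,0,0,0,0,0]
  ]
}}

```text
clock: 30.87
tool_pos: [0.3993, 0.1082, 0.2498]
orientation: [-179.7, -0.2, -10.5]
force: [0.2, 0.5, -1.0]
opening: 0.0005
gripper_force: 0.0
```

Run:
```python
from h import *
import pickle
sk()
for c,sl in [('scene',None),('wrist',None)]:
    s=snap(c,c+'5.png'); pickle.dump({k:s[k] for k in('fx','fy','cx','cy','position','attitude')},open(c+'5.pkl','wb'))
    if c=='scene':
        f=s['frame'][175:275,245:365,::-1]; cv2.imwrite('pics/s5c.png',cv2.resize(f,None,fx=6,fy=6,interpolation=cv2.INTER_CUBIC))
    for t in ['wedge','small']: print(t,[np.round([*(((np.array(d['position'][:2])-C)@np.c_[ux,uy])*1e3),d['score']],2).tolist() for d in spot_point(c,t)[:2]])
```

```text
tcp skid mm [-145.2  -92.8  249.8] force skid [ 0.1  0.6 -1. ] yaw -10.5
wedge []
small [[2.0, -38.78, 0.9], [-171.5, 170.81, 0.9]]
wedge [[-18.6, -88.98, 0.98]]
small [[2.18, -42.51, 0.67], [-206.65, 59.74, 0.65]]
```

View pics/wrist5.png

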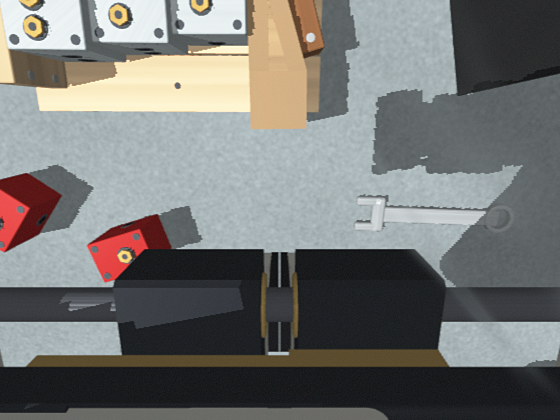

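View pics/s5c.png

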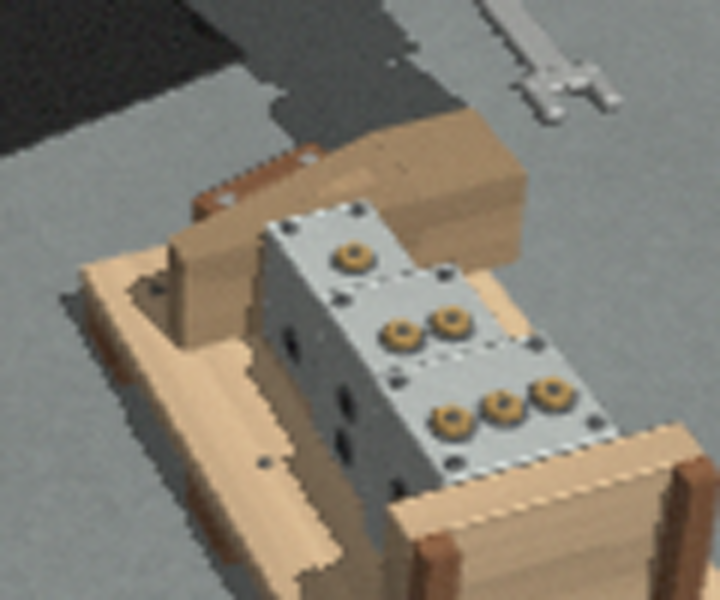

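Run:
```python
from h import *
import pickle
T=lambda p:np.round((p[:2]-C)@np.c_[ux,uy]*1e3,1)
s=pickle.load(open('wrist5.pkl','rb'))
print('butt back',T(ray(s,250,128,.073)),T(ray(s,306,129,.073)))
print('skid edge',T(ray(s,60,111,.028)),T(ray(s,240,111,.028)))
print('skid tail end', T(ray(s,321,100,.028)))
s=pickle.load(open('scene5.pkl','rb')); g=lambda u,v,z:T(ray(s,245+u/6,175+v/6,z))
print('nose +y top',g(183,263,.073),'nose bottom',g(187,348,.028),'butt top', g(525,177,.073), g(470,108,.073))
print('skid corner tail +x',g(82,268,.028))
for n,u,v,z in [('small',354,256,.086),('m1',403,335,.096),('m2',452,322,.096),('l1',452,420,.106),('l2',503,407,.106),('l3',552,394,.106)]: print(n,g(u,v,z))
print('headboard top inner/front', g(390,510,.1),g(683,425,.1))
```

```text
butt back [-87.7 -70.5] [ -88.6 -116.8]
skid edge [-74.1 109.9] [-74.3 -58.1]
skid tail end [ -64.6 -133.5]
nose +y top [ 54.4 -66.7] nose bottom [ 51.1 -68.9] butt top [-88.7 -65.8] [ -89.3 -113.7]
skid corner tail +x [  71.2 -128.3]
small [  0.9 -32.9]
m1 [ 9.1 23.5]
m2 [-10.   23.6]
l1 [18.5 78.4]
l2 [-0.3 79. ]
l3 [-18.6  79.4]
headboard top inner/front [ 53.3 103.6] [-55.9 103.8]
```

Call:
{"fn": "play_rows", "kwargs": {
  "plan": [
    [0,0,4,0,0,0],
    [0,0,4,0,0,0],
    [0,0,4,0,0,0],
    [0,0,4,0,0,0],
    [0,0,2.5,0,0,0],
    [0,0,1,0,0,0],
    [1.5,0.1,0,0,0,0],
    [1.5,0.1,0,0,0,0],
    [0.8,0,0,0,0,0],
    [0.3,0,0,0,0,0],
    [0,0,0,0,0,0],
    [0,0,0,0,0,0]
  ]
}}

```text
clock: 32.17
tool_pos: [0.4376, 0.0977, 0.052]
orientation: [180.0, 0.0, -10.5]
force: [1.3, -0.0, 0.2]
opening: 0.0003
gripper_force: 0.0
```

Run:
```python
from h import *
sk()
```

```text
tcp skid mm [-105.7  -96.1   52. ] force skid [1.3 0.2 0.2] yaw -10.5
```

Call:
{"fn": "play_rows", "kwargs": {
  "plan": [
    [0.3,0,0,0,0,0],
    [0.3,0,0,0,0,0],
    [0.15,-0.06,-0.04,0,0,0],
    [0.15,-0.06,-0.05,0,0,0],
    [0,0,0,0,0,0]
  ]
}}

```text
clock: 32.58
tool_pos: [0.4446, 0.0975, 0.0526]
orientation: [179.9, 0.2, -10.5]
force: [-13.4, 8.3, 3.7]
opening: 0.0005
gripper_force: 7.4
```

Run:
```python
from h import *
sk()
```

```text
tcp skid mm [-98.8 -95.1  52.6] force skid [-14.7   5.7   3.7] yaw -10.5
```

Call:
{"fn": "play_rows", "kwargs": {
  "plan": [
    [0.1,-0.08,-0.05,0,0,0],
    [0.1,-0.08,-0.05,0,0,0],
    [0.05,-0.05,0,0,0,0],
    [0,0,0,0,0,0]
  ]
}}

```text
clock: 32.92
tool_pos: [0.4453, 0.0978, 0.0528]
orientation: [179.8, 0.4, -10.6]
force: [-18.6, 7.1, 3.7]
opening: 0.0003
gripper_force: 9.4
```

Run:
```python
from h import *
sk()
```

```text
tcp skid mm [-98.1 -94.7  52.8] force skid [-19.5   3.6   3.7] yaw -10.6
```

Call:
{"fn": "play_rows", "kwargs": {
  "plan": [
    [0.12,-0.06,-0.03,0,0,0],
    [0.12,-0.06,-0.03,0,0,0],
    [0,0,0,0,0,0],
    [0,0,0,0,0,0]
  ]
}}

```text
clock: 33.25
tool_pos: [0.4454, 0.0977, 0.0527]
orientation: [179.7, 0.6, -10.7]
force: [-27.8, 10.7, 6.6]
opening: 0.0007
gripper_force: 14.4
```

Run:
```python
from h import *
sk()
```

```text
tcp skid mm [-98.  -94.7  52.7] force skid [-29.3   5.5   6.6] yaw -10.7
```

Call:
{"fn": "play_rows", "kwargs": {
  "plan": [
    [0.12,-0.08,-0.05,0,0,0],
    [0,-0.05,0,0,0,0],
    [0,0,0,0,0,0],
    [0,0,0,0,0,0]
  ]
}}

```text
clock: 33.58
tool_pos: [0.4455, 0.0979, 0.0527]
orientation: [179.6, 0.8, -10.7]
force: [-29.8, 8.5, 6.2]
opening: 0.0005
gripper_force: 15.2
```

Run:
```python
from h import *
sk()
```

```text
tcp skid mm [-97.9 -94.5  52.7] force skid [-30.9   2.9   6.2] yaw -10.7
```

It's jammed at about 31 N with no further motion. Retreating for a last look.

Call:
{"fn": "play_rows", "kwargs": {
  "plan": [
    [-0.5,0,0,0,0,0],
    [-1.5,0,0,0,0,0],
    [-3,0,0,0,0,0],
    [0,0,-3,0,0,0],
    [0,0,-4,0,0,0],
    [0,0,-4,0,0,0],
    [0,0,-4,0,0,0],
    [0,0,-4,0,0,0],
    [0,0,0,0,0,0],
    [0,0,0,0,0,0],
    [0,0,0,0,0,0],
    [0,0,0,0,0,0]
  ]
}}

```text
clock: 34.58
tool_pos: [0.4042, 0.1097, 0.2442]
orientation: [179.9, 0.1, -10.5]
force: [-0.8, 0.7, -0.6]
opening: 0.0001
gripper_force: 0.0
```

Run:
```python
from h import *
sk()
a=snap('scene','scene6.png')['frame'][175:275,245:365,::-1]; b=snap('side')['frame'][115:250,190:310,::-1]
z=lambda f:cv2.resize(f,(390,500),interpolation=cv2.INTER_CUBIC)
cv2.imwrite('pics/f6.png',np.hstack([z(a),z(b)]))
s=snap('wrist'); print([np.round((np.array(d['position'][:2])-C)@np.c_[ux,uy]*1e3,1) for d in spot_point('wrist','wedge')])
```

```text
tcp skid mm [-140.7  -90.4  244.2] force skid [-1.   0.6 -0.6] yaw -10.5
[]
```

View pics/f6.png

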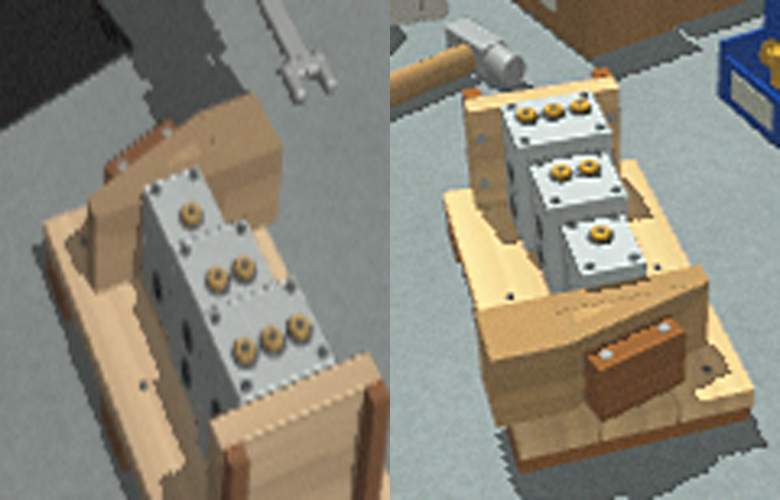

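The row is large, middle, small from the headboard, with no visible gaps. The wedge is seated flat between the small block and the cleat (right panel 600,345), and the robot is clear.

```bash
python3 -c "
from plant import close_job
print(close_job())"
```

```text
the job is handed in; nothing more can be done
None
```

I handed the job in at about 35 s on the robot clock: the row runs large, middle, small from the headboard with no gaps showing, and the wedge stopped moving under a push of about 31 N. I let it go and backed the arm clear, and I didn't touch the bearing, the filter or the red look-alikes.

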